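# Roll the adjuster wheel until the gap gauge stands on its mark

### The arm

A 7-joint arm with a two-finger parallel gripper is mounted at the origin on the work surface; the furniture and walls round the work are solid. World frame = base frame: x ahead of the robot, y to its left, z up, the work surface at z = 0. Lengths are in m, angles in rad, forces in N, time in s.
With the tool pointing down it reaches from about 0.4 to 0.85 m from the base axis. Payload 10.4 kg.
Tool frame: the origin (TCP) lies between the finger pads; the fingertips stand 25 mm ahead of it and the grasp point (between the pads) lies 6 mm ahead of it; x points along the fingers, y is the direction in which the jaws open and shut, and the axes are right-handed (so a half turn about x gives the same grasp; the last joint's range is limited). The gripper opens to 87 mm and grips with 3 to 60 N. Pads are 19 mm wide; open, the fingers measure 117 mm over their backs; the gripper's body (75 mm by 190 mm) begins 51 mm behind the grasp point.
Start: joints at [-1.154, 0.332, -0.065, 1.46, 0.022, 1.35, -0.088], TCP at [0.266, 0.566, 0.248] pointing down, gripper open.
Joint ranges: [-2.6, 2.6], [-0.5, 2.12], [-1.47, 1.34], [0.16, 2.42], [-1.27, 4.41], [0.06, 2.06], [-2.6, 2.6]. Speed limits (rad/s): [2.22, 2.22, 2.79, 2.79, 3.14, 3.14, 3.14].

### API

Orientations are given as a unit quaternion [x, y, z, w].
In Python, from bench import r gives the robot as it stands.
- The arm moves only by the shell command python3 -m pendant 'ROWS' [FORCE]. ROWS is JSON, a list of rows, each an object with "translation": the shift along the world's x, y, z in cm, a list of three; "angular": the turn, a rotation vector about the world's x, y, z in degrees, a list of three; "hand": the opening, from -1 (shut) to 1 (fully open). In form: [{"translation": [dx, dy, dz], "angular": [wx, wy, wz], "hand": hand}, ...]. A call has 1 to 20 rows; each row shifts and turns the commanded pose from where the row before left it; what a row does not reach is not made up. A row lasts 1/10 s, in which the tool goes at most 50 mm and 8.59 degrees, less where a joint would pass 70% of its speed; a pose out of reach is approached as far as the arm can. A call is refused whole if a number of a shift passes 5 or a number of a turn 8.59, either way. A call with a gripper value outside its range is refused whole. The fingers move at their own pace and stop on an object; FORCE is the grip in N (left out, the last holds). Time passes only in rows, so rows that do not move let the fingers close. It gives the time, the measured TCP pose, the force and the opening at its end, in the units of the state.
- r.read_state(): the state, without advancing time (a new reading comes with each control period).
- r.camera(name): name is "scene" or "side" or "wrist"; returns the picture (384x512x3 uint8, red, green, blue); there is no depth.
- r.camera_info(name): a dict with "fx", "fy", "cx", "cy" (pixels), "rvec" (rotation vector, rad) and "tvec" (3), from world to camera coordinates, as OpenCV has them; the wrist camera has in their place "mount" (4x4, takes a point from camera to tool coordinates, whose origin is the TCP and whose axes are the tool frame's). Camera axes: x right, y down, z forward; pixel columns grow to the right and rows downward; lengths in m; the calibration is good to about 2 mm. A picture is of the moment at which its call begins: read the wrist's pose just before it. camera_info takes no time and is no camera call.
- r.close_job(): hands the job in, once; it reports no verdict.
Trained networks look in the newest picture that a camera, given by its name, has taken for a name from the list of things; names that differ only in an ending like _2 or _b are one class to them, and where a whole thing is asked for, a point or a joint stands for the part that bears it (a point fixed in the world has none). Each returns a list of dicts, best first, with "confidence" (0 to 1); they miss things now and then, are a little off and sometimes report something else, mostly with a low value. They report only what shows in the picture. A call takes as long as a camera call.
- r.find_in(camera, name): "point" ([row, column] in pixels, amid what is visible of it).
- r.mark_of(camera, name): "point" ([row, column] in pixels: a listed point, or the origin of a listed thing).
The state is a dict: "time": time; "joint_positions": joint angles; "joint_vel": joint speeds; "joint_torque": joint torques, N m; "ee_pos": TCP position; "eef_rot": TCP orientation; "ft_force": force on the tool from outside, world axes, zero at the start; "torque": the same for the moment, N m; "width": finger opening in m.
Only numpy, scipy, OpenCV 4.12 (cv2) and the standard library are available. Lean on these libraries where they do the work, as an engineer would, in place of code of your own. Each camera call takes 0.05 s, during which the arm holds its last target.

### The job

Close the gap of the bench gauge to its mark: with a fingertip, roll the knurled wheel from above so that the sliding jaw moves towards the fixed anvil, and stop when the red pointer stands within the green band. Move the jaw by the wheel only, do not push the jaw itself or the mark, and leave the loose parts beside the gauge where they are.

Things in the scene. Friction and masses are not known exactly. Their poses are not given: they have to be found in the camera images.
- gap_gauge: bench gap gauge, fixed: dark base 210 x 124 x 12 mm; origin: centre of its underside. Its x runs from the wheel (x -65 mm) over the sliding jaw (x about 0) to the fixed blue anvil (x 65 to 95 mm, 52 mm high); y points to the side with the aluminium scale bar (y 44 to 60 mm, top z 30 mm); z up. It stands about a quarter turn round: x to the robot's left, y towards the robot.
- wheel_top (a point): top of the adjuster wheel's rim, mid-width, 82 mm above the table; axes of the gauge. Two blue cheeks (70 mm long, 54 mm over both) stand beside the wheel up to 20 mm below this point. Rolling the wheel's top along the gauge's +x closes the gap, along -x opens it: the jaw moves the same way, 4.4 mm for 10 mm of rim. It may be rolled in several strokes.
- adjuster_wheel: knurled steel wheel, 64 mm in diameter, 26 mm wide, on a rigid axle along the gauge's y axis; origin on the axle, mid-width. Turning takes about 1.3 N along the rim, so a fingertip pressed on it with about 4 to 15 N rolls it by friction. It stays where it is left.
- jaw: aluminium sliding jaw 28 x 80 mm, top 48 mm above the table, not to be pushed directly; slides along the gauge's x axis; origin: under its middle, on the table plane. It starts 10 to 35 mm short of the mark; a round rod runs from it to the gear cover beside the wheel.
- pointer (a point): tip of the jaw's red pointer (3 mm wide), over the scale bar, 34.5 mm above the table; the axes are those of the gauge
- mark (a point): middle of the green band (10 mm wide along the gauge's x axis) on the black mark tab that sits on the scale bar; the point lies at the pointer's height and in line with its tip, so pointer and mark coincide when the gap is right; the axes are those of the gauge
- mark_tab: black tab with the green band (the mark), clipped on the scale bar, not to be pushed; origin on the top of the bar; its axes are those of the gauge
- gear_wheel: loose gear 60 mm in diameter, 20 mm high, beside the gauge on the robot's side, to be left alone; origin: centre of its underside
- flange: loose turned flange 42 mm in diameter, 16 mm high, beside the gauge on the robot's side, to be left alone; origin: centre of its underside
- steel_block: loose steel block 25 x 75 x 50 mm beside the gauge on the far side, to be left alone; origin: centre of its underside

How it is judged:
On the way:
1. a finger presses on the wheel (contact force between the fingers and adjuster_wheel above 1 N), for 0.1 s.
At the end, for the whole second after the job is handed in: the tip of the red pointer stands within the green band (within 5 mm of its middle along the gauge) and the jaw is at rest (x of pointer in the frame of mark between -0.005 and 0.005 m and linear speed of jaw below 0.003 m/s); the robot touches nothing.
It fails at once if the jaw is pushed directly by the robot (contact force between any of the arm, the fingers and jaw above 1 N).
It fails at once if the mark tab is pushed (contact force between any of the arm, the fingers and mark_tab above 1 N).
It fails at once if a loose part beside the gauge is moved or lifted (distance of any of gear_wheel, flange, steel_block from where it was at the start of the episode above 0.015 m).
It also fails if it takes over 48 s, if anything falls off the work surface, if the arm or the gripper's body presses on something with over 40 N, if the wrist force passes 120 N, or if a joint passes its speed limit or range.

## Working session

There is one attempt and no reset: what is moved stays moved. The work goes in short steps, Python scripts to look and compute and a shell command to move; the robot and the scene stay as the last step left them, time stands still between calls to the robot, and variables do not carry over. Pictures are saved under pics/ and viewed, and the job is handed in when it is done.

```bash
mkdir -p pics
cat > h.py <<'E'
from bench import r
import numpy as np, cv2
from scipy.spatial.transform import Rotation as R
def cam(name):
    i=r.camera_info(name); K=np.array([[i['fx'],0,i['cx']],[0,i['fy'],i['cy']],[0,0,1.]])
    if 'rvec' in i:
        Rm=R.from_rotvec(np.ravel(i['rvec'])).as_matrix(); t=np.ravel(i['tvec']); return K,Rm,t
    s=r.read_state(); T=np.eye(4);T[:3,:3]=R.from_quat(s['eef_rot']).as_matrix();T[:3,3]=s['ee_pos']
    M=np.linalg.inv(T@np.array(i['mount'])); return K,M[:3,:3],M[:3,3]
def ray(c,p,z):
    K,Rm,t=c; o=-Rm.T@t; d=Rm.T@np.linalg.inv(K)@np.array([p[1],p[0],1.]); return o+d*(z-o[2])/d[2]
def proj(c,X):
    K,Rm,t=c; q=K@(Rm@np.asarray(X)+t); return q[1]/q[2],q[0]/q[2]
def shot(name,fn):
    c=cam(name); im=r.camera(name); cv2.imwrite('pics/'+fn,cv2.cvtColor(im,cv2.COLOR_RGB2BGR)); return c,im
E
python3 - <<'E'
from h import *
s=r.read_state(); print(s['time'],s['ee_pos'],s['eef_rot'],s['width'])
Z=dict(wheel_top=.082,pointer=.0345,mark=.0345,adjuster_wheel=.05,jaw=0,gap_gauge=0,gear_wheel=0,flange=0,steel_block=0)
for n in ['scene','side','wrist']:
    c,im=shot(n,n+'0.png')
    print(n,'cam at',-c[1].T@c[2])
    for k,z in Z.items():
        for d in r.mark_of(n,k)[:1]:
            print(k,np.round(d['point'],1),round(d['confidence'],2),np.round(ray(c,d['point'],z),4))
print(r.read_state()['time'])
E
```

```text
0.0 [0.26596183 0.56520382 0.24673484] [ 0.15374211  0.69016639 -0.15474678  0.68999069] 0.0872564621059495
scene cam at [ 0.15450873 -0.56390711  0.6240117 ]
wheel_top [191.8 260. ] 0.69 [ 0.5443 -0.0517  0.082 ]
pointer [199.4 227.8] 0.71 [0.4953 0.0182 0.0345]
mark [198.5 219.9] 0.58 [0.4812 0.0332 0.0345]
adjuster_wheel [200.2 259.8] 0.64 [ 0.5477 -0.0467  0.05  ]
jaw [198.4 242.7] 0.74 [0.5496 0.0317 0.    ]
gap_gauge [201.6 243.4] 0.76 [0.5437 0.02   0.    ]
gear_wheel [215.7 197.3] 0.93 [0.4186 0.0462 0.    ]
flange [240.9 225.3] 0.51 [ 0.4293 -0.0686  0.    ]
steel_block [181.7 270.2] 0.78 [0.6533 0.0439 0.    ]
side cam at [0.32939719 0.35139045 0.92140682]
wheel_top [182.7 258.3] 0.55 [ 0.5542 -0.042   0.082 ]
pointer [226.9 269.3] 0.76 [0.4984 0.0107 0.0345]
mark [236.4 269.8] 0.65 [0.4876 0.0277 0.0345]
adjuster_wheel [191.6 258.9] 0.95 [ 0.5515 -0.04    0.05  ]
jaw [229.5 245.6] 0.57 [0.544  0.0269 0.    ]
gap_gauge [226.8 248.3] 0.6 [0.5423 0.0189 0.    ]
gear_wheel [265.1 302.7] 0.86 [0.4076 0.0355 0.    ]
flange [216.6 322.9] 0.51 [ 0.4203 -0.0787  0.    ]
steel_block [205.6 197.8] 0.82 [0.6585 0.0307 0.    ]
wrist cam at [0.20594944 0.59496426 0.38585535]
1.5
```

View images.

Run:
```python
import cv2
for n in ['scene','side']:
    a=cv2.imread(f'pics/{n}0.png'); cv2.imwrite(f'pics/{n}0z.png',cv2.resize(a[130:290,160:360],(750,600),interpolation=cv2.INTER_CUBIC))
```

```text
(no output)
```

View pics/scene0z.png

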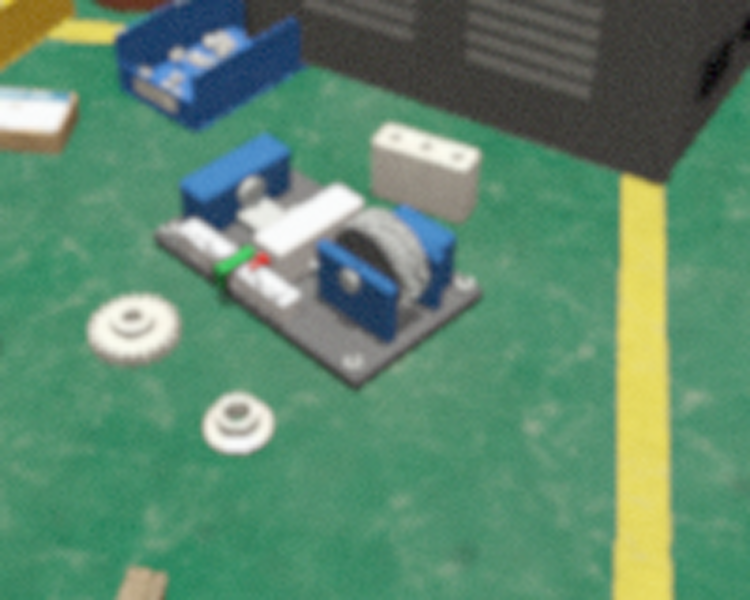

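View pics/side0z.png

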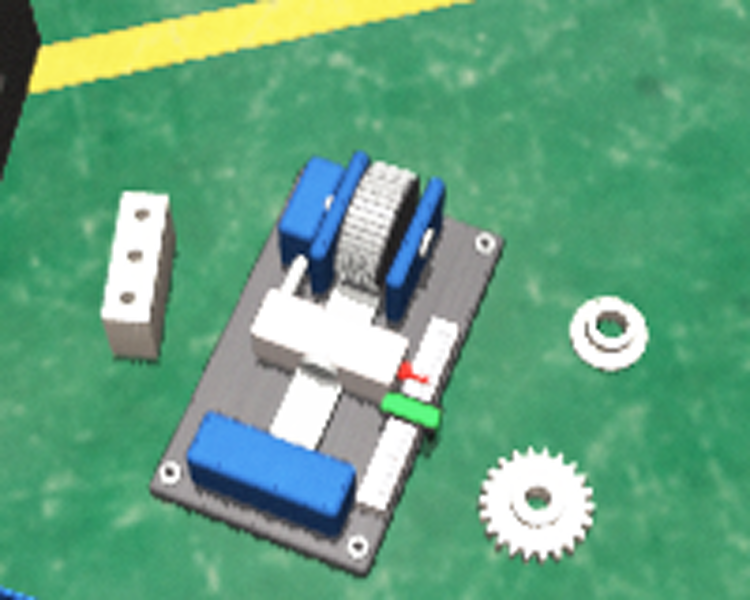

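View pics/side0.png

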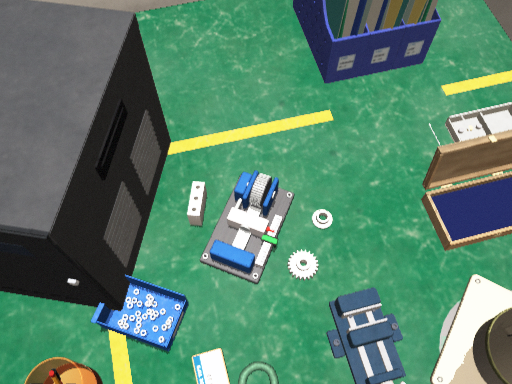

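Run:
```python
from h import *
from scipy.optimize import least_squares
cs=cam('scene'); cd=cam('side')
zz=lambda x,y:(130+y/3.75,160+x/3.75)
# base corners gauge coordinates
C={'-+':(-.105,.062,.012),'--':(-.105,-.062,.012),'+-':(.105,-.062,.012),'++':(.105,.062,.012)}
obs=[(cd,zz(152,488),C['+-']),(cd,zz(368,575),C['++']),(cd,zz(505,238),C['-+']),
     (cs,zz(357,385),C['-+']),(cs,zz(482,292),C['--']),(cs,zz(155,237),C['++'])]
obs+=[(cs,(191.8,260.),(-.065,0,.082)),(cd,(182.7,258.3),(-.065,0,.082)),(cs,(200.2,259.8),(-.065,0,.05)),(cd,(191.6,258.9),(-.065,0,.05))]
def w(p,g):
    a=p[2]; return np.array([p[0]+np.cos(a)*g[0]-np.sin(a)*g[1],p[1]+np.sin(a)*g[0]+np.cos(a)*g[1],g[2]])
f=lambda p:np.ravel([np.subtract(proj(c,w(p,g)),o) for c,o,g in obs])
s=least_squares(f,[.54,.02,1.57],loss='soft_l1'); p=s.x
print(p,np.degrees(p[2])); print(np.round(f(p).reshape(-1,2),1))
print('wheel top',w(p,(-.065,0,.082)))
# pointer & mark: along gauge x
for k,a,b in [('ptr',(199.4,227.8),(226.9,269.3)),('mark',(198.5,219.9),(236.4,269.8))]:
    for c,o in ((cs,a),(cd,b)):
        X=ray(c,o,.0345)[:2]-p[:2]; ca,sa=np.cos(p[2]),np.sin(p[2]); print(k,X[0]*ca+X[1]*sa,-X[0]*sa+X[1]*ca)
st=r.read_state(); print(R.from_quat(st['eef_rot']).as_matrix())
```

```text
[0.54053649 0.01947991 1.72304435] 98.72316931802641
[[ 0.2 -1.1]
 [-0.4  0.3]
 [-1.2  0.2]
 [-1.2 -1.2]
 [-1.6 -0.3]
 [-1.6 -2.4]
 [-2.5  0.3]
 [-0.2  2.4]
 [-0.9  0.4]
 [-1.6  1.7]]
wheel top [ 0.55039443 -0.04476821  0.082     ]
ptr 0.005629139735577741 0.04486804342991108
ptr -0.0023217308436912013 0.04299355588741178
mark 0.0225529133031059 0.05661612725767397
mark 0.016175428325369105 0.051066161494978626
[[ 1.70789134e-05  4.25753519e-01  9.04839179e-01]
 [ 3.38027282e-05  9.04839179e-01 -4.25753520e-01]
 [-9.99999999e-01  3.78574403e-05  1.06203942e-06]]
```

```bash
python3 -m pendant '[{"translation":[1.59,-3.46,0],"angular":[0,0,1.9],"hand":-1},{"translation":[1.59,-3.46,0],"angular":[0,0,1.9],"hand":-1},{"translation":[1.59,-3.46,0],"angular":[0,0,1.9],"hand":-1},{"translation":[1.59,-3.46,0],"angular":[0,0,1.9],"hand":-1},{"translation":[1.59,-3.46,0],"angular":[0,0,1.9],"hand":-1},{"translation":[1.59,-3.46,0],"angular":[0,0,1.9],"hand":-1},{"translation":[1.59,-3.46,0],"angular":[0,0,1.9],"hand":-1},{"translation":[1.59,-3.46,0],"angular":[0,0,1.9],"hand":-1},{"translation":[1.59,-3.46,0],"angular":[0,0,1.9],"hand":-1},{"translation":[1.59,-3.46,0],"angular":[0,0,1.9],"hand":-1},{"translation":[1.59,-3.46,0],"angular":[0,0,1.9],"hand":-1},{"translation":[1.59,-3.46,0],"angular":[0,0,1.9],"hand":-1},{"translation":[1.59,-3.46,0],"angular":[0,0,1.9],"hand":-1},{"translation":[1.59,-3.46,0],"angular":[0,0,1.9],"hand":-1},{"translation":[1.59,-3.46,0],"angular":[0,0,1.9],"hand":-1},{"translation":[1.59,-3.46,0],"angular":[0,0,1.9],"hand":-1},{"translation":[1.59,-3.46,0],"angular":[0,0,1.9],"hand":-1},{"translation":[1.59,-3.46,0],"angular":[0,0,1.6],"hand":-1}]'
python3 - <<'E'
from h import *
s=r.read_state(); print(s['time'],s['ee_pos'],R.from_quat(s['eef_rot']).as_matrix().round(3),s['width'],s['ft_force'],s['joint_positions'])
c,im=shot('wrist','w1.png'); print(proj(c,(.5504,-.0448,.082)))
for k,z in dict(wheel_top=.082,pointer=.0345,mark=.0345,adjuster_wheel=.05).items():
    for d in r.mark_of('wrist',k)[:2]: print(k,np.round(d['point'],1),round(d['confidence'],2),np.round(ray(c,d['point'],z),4))
E
```

```text
time: 3.3
ee_pos: [0.5528, -0.0587, 0.2478]
eef_rot: [-0.054, 0.705, 0.054, 0.705]
ft_force: [-0.1, 0.2, 1.0]
width: 0.0006
3.3 [ 0.55280863 -0.0586655   0.24783222] [[ 0.001 -0.153  0.988]
 [ 0.     0.988  0.153]
 [-1.     0.     0.001]] 0.0006363984802205567 [-0.11696007  0.1609387   0.95241258] [-0.38673869  0.18143925  0.46750033  1.67074918 -0.08452233  1.30882364
  1.82032329]
(np.float64(182.33516993321092), np.float64(268.7228189654504))
wheel_top [185.2 267.7] 0.66 [ 0.5539 -0.0454  0.082 ]
pointer [135.  322.5] 0.69 [0.4892 0.0163 0.0345]
pointer [134.9 335.2] 0.33 [0.4866 0.0321 0.0345]
mark [132.3 332.9] 0.56 [0.4839 0.0285 0.0345]
adjuster_wheel [179.  263.3] 0.79 [ 0.5539 -0.0498  0.05  ]
```

View pics/w1.png

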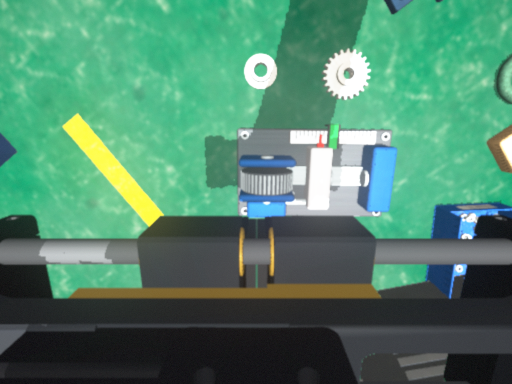

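```bash
python3 -m pendant '[{"translation":[-0.07,0.48,-2.5],"angular":[0,0,0],"hand":-1},{"translation":[0,0,-4],"angular":[0,0,0],"hand":-1},{"translation":[0,0,-4],"angular":[0,0,0],"hand":-1},{"translation":[0,0,-2.4],"angular":[0,0,0],"hand":-1},{"translation":[0,0,0],"angular":[0,0,0],"hand":-1},{"translation":[0,0,0],"angular":[0,0,0],"hand":-1}]'
python3 - <<'E'
from h import *
for n in ['scene','side','wrist']:
    c,im=shot(n,n+'2.png')
    u=proj(c,(.551,-.045,.09)); v0=int(np.clip(u[0]-60,0,264)); h0=int(np.clip(u[1]-75,0,362))
    cv2.imwrite(f'pics/{n}2z.png',cv2.resize(cv2.cvtColor(im,cv2.COLOR_RGB2BGR)[v0:v0+120,h0:h0+150],None,fx=5,fy=5,interpolation=cv2.INTER_CUBIC))
E
```

```text
time: 4.15
ee_pos: [0.5518, -0.0515, 0.1194]
eef_rot: [-0.054, 0.705, 0.054, 0.705]
ft_force: [0.4, -0.5, 0.3]
width: 0.0007
```

View pics/scene2z.png

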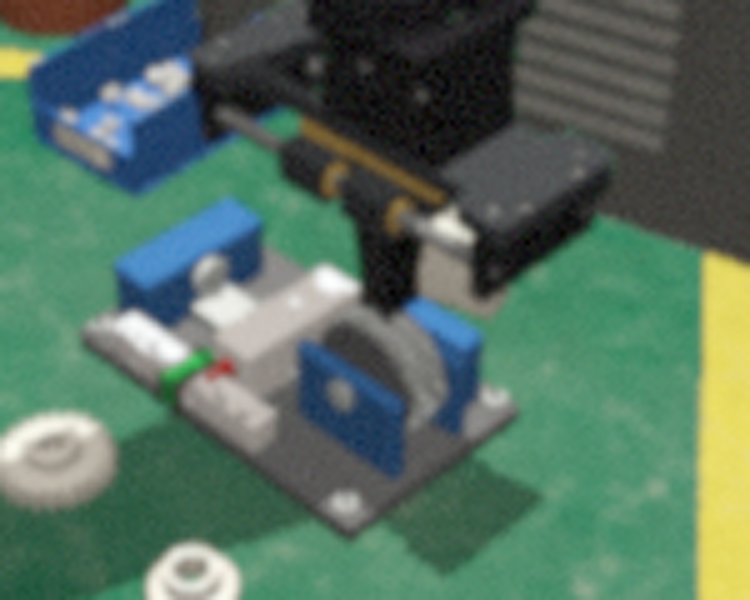

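View pics/side2z.png

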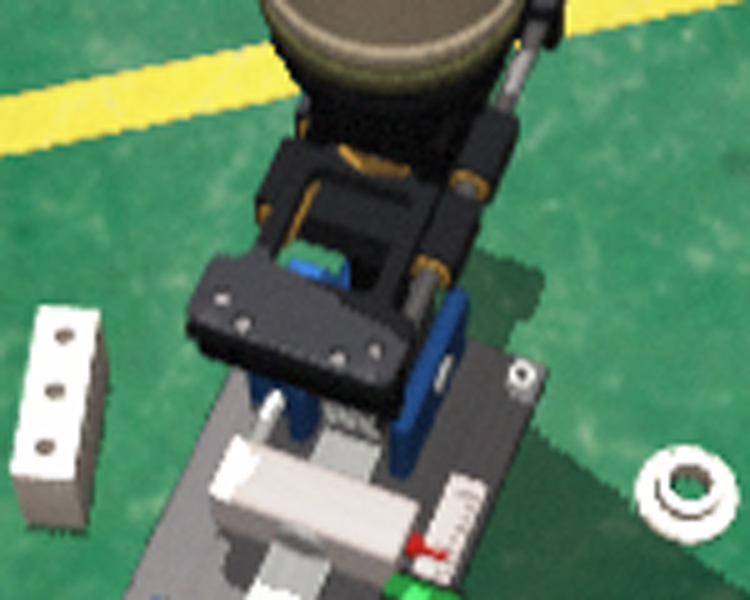

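View pics/wrist2.png

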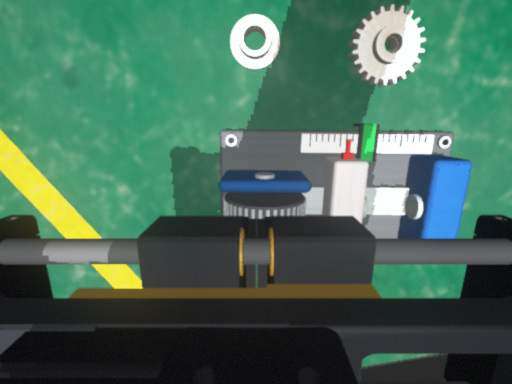

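Run:
```python
from h import *
s=r.read_state(); T=R.from_quat(s['eef_rot']).as_matrix(); p=np.array(s['ee_pos']); print(p,s['time'])
c=cam('scene'); im=cv2.imread('pics/scene2.png')
u=proj(c,(.551,-.045,.09)); v0=int(u[0]-60);h0=int(u[1]-75)
z=cv2.resize(im[v0:v0+120,h0:h0+150],None,fx=5,fy=5,interpolation=cv2.INTER_CUBIC)
def dot(X,col):
    a=proj(c,X); cv2.circle(z,(int((a[1]-h0+.5)*5),int((a[0]-v0+.5)*5)),4,col,-1)
for y in(-.015,.015):
    for w in (-.0095,.0095): dot(p+T@[.025,y,w],(0,255,255))
dot((.551,-.045,.082),(255,0,255))
g=np.array([-.152,.988,0]); n=np.array([-.988,-.152,0])
for a in(-.013,.013):
    dot(np.array([.551,-.045,.082])+n*a,(255,255,0))
cv2.imwrite('pics/sc2p.png',z)
```

```text
[ 0.55267017 -0.05208784  0.12044946] 4.3
```

View pics/sc2p.png

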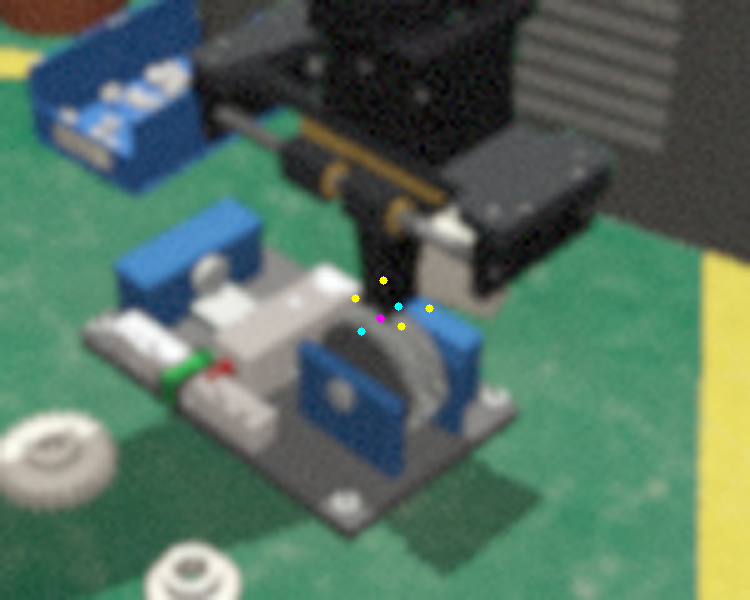

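```bash
python3 -m pendant '[{"translation":[0,0,-0.5],"angular":[0,0,0],"hand":-1},{"translation":[0,0,-0.5],"angular":[0,0,0],"hand":-1},{"translation":[0,0,0],"angular":[0,0,0],"hand":-1}]'; python3 -m pendant '[{"translation":[0,0,-0.2],"angular":[0,0,0],"hand":-1},{"translation":[0,0,0],"angular":[0,0,0],"hand":-1}]';python3 -m pendant '[{"translation":[0,0,-0.2],"angular":[0,0,0],"hand":-1},{"translation":[0,0,0],"angular":[0,0,0],"hand":-1}]'
```

```text
time: 4.6
ee_pos: [0.5512, -0.0524, 0.108]
eef_rot: [-0.054, 0.705, 0.054, 0.705]
ft_force: [-0.1, -0.1, -0.0]
width: 0.0003
time: 4.8
ee_pos: [0.5517, -0.0527, 0.1072]
eef_rot: [-0.053, 0.705, 0.054, 0.705]
ft_force: [-3.1, 0.5, 6.9]
width: 0.0004
time: 5.0
ee_pos: [0.552, -0.0538, 0.1067]
eef_rot: [-0.053, 0.705, 0.053, 0.705]
ft_force: [-9.1, -2.6, 22.2]
width: 0.0008
```

```bash
python3 -m pendant '[{"translation":[0,0,-0.0],"angular":[0,0,0],"hand":-1},{"translation":[0,0,0.14],"angular":[0,0,0],"hand":-1},{"translation":[-0.04,0.25,0],"angular":[0,0,0],"hand":-1},{"translation":[-0.04,0.25,0],"angular":[0,0,0],"hand":-1}]'; python3 -m pendant '[{"translation":[-0.04,0.25,0],"angular":[0,0,0],"hand":-1},{"translation":[-0.04,0.25,0],"angular":[0,0,0],"hand":-1}]'
```

```text
time: 5.4
ee_pos: [0.5512, -0.0486, 0.1073]
eef_rot: [-0.053, 0.705, 0.053, 0.705]
ft_force: [-4.6, -2.7, 13.0]
width: 0.0004
time: 5.6
ee_pos: [0.5505, -0.0433, 0.1073]
eef_rot: [-0.053, 0.705, 0.053, 0.706]
ft_force: [-4.0, -1.6, 12.3]
width: 0.0006
```

```bash
python3 -m pendant '[{"translation":[-0.04,0.25,0],"angular":[0,0,0],"hand":-1},{"translation":[-0.04,0.25,0],"angular":[0,0,0],"hand":-1}]'; python3 -m pendant '[{"translation":[-0.04,0.25,0],"angular":[0,0,0],"hand":-1},{"translation":[0,0,0],"angular":[0,0,0],"hand":-1}]'
cat >> h.py <<'E'
P=np.array([0.54053649,0.01947991,1.72304435])
def gx(c,q,z):
    X=ray(c,q,z)[:2]-P[:2]; ca,sa=np.cos(P[2]),np.sin(P[2]); return np.round([X[0]*ca+X[1]*sa,-X[0]*sa+X[1]*ca],4)
def look(tag):
    s=r.read_state(); print(s['time'],s['ee_pos'],s['ft_force'])
    for n in ['scene','side','wrist']:
        c,im=shot(n,f'{n}_{tag}.png'); out=[]
        for k in ['pointer','mark']:
            d=r.mark_of(n,k)
            if d: out.append(gx(c,d[0]['point'],.0345)); print(n,k,np.round(d[0]['point'],1),round(d[0]['confidence'],2),out[-1])
        # colours
        hsv=cv2.cvtColor(im,cv2.COLOR_RGB2HSV); u=[int(v) for v in proj(c,(.488,.028,.0345))]
        v0,h0=max(u[0]-25,0),max(u[1]-25,0); w=hsv[v0:v0+50,h0:h0+50].astype(int)
        red=((w[...,0]<8)|(w[...,0]>172))&(w[...,1]>130)&(w[...,2]>90)
        grn=(abs(w[...,0]-62)<12)&(w[...,1]>180)&(w[...,2]>100)
        for nm,m in(('red',red),('grn',grn)):
            if m.sum(): q=np.argwhere(m).mean(0)+[v0,h0]; print('  ',n,nm,m.sum(),q.round(1),gx(c,q,.0345))
        a=cv2.cvtColor(im,cv2.COLOR_RGB2BGR)[v0:v0+50,h0:h0+50]; L.append(cv2.resize(a,(260,260),interpolation=cv2.INTER_CUBIC))
    cv2.imwrite(f'pics/z_{tag}.png',np.hstack(L)); 
L=[]
E
python3 -c "
from h import *
look('a')"
```

```text
time: 5.8
ee_pos: [0.5497, -0.038, 0.1071]
eef_rot: [-0.053, 0.705, 0.053, 0.706]
ft_force: [-2.8, -1.3, 8.1]
width: 0.0006
time: 6.0
ee_pos: [0.5492, -0.0349, 0.1066]
eef_rot: [-0.054, 0.705, 0.054, 0.705]
ft_force: [-0.9, -0.1, 7.1]
width: 0.0006
6.0 [ 0.54922291 -0.03485337  0.10658972] [-0.94403037 -0.06159889  7.10937787]
scene mark [197.4 222.9] 0.45 [0.0203 0.0485]
   scene red 3 [197.7 227.7] [0.0109 0.0406]
side pointer [232.9 268.7] 0.79 [0.0101 0.0464]
side mark [238.8 271.3] 0.42 [0.0198 0.0556]
   side red 25 [233.  267.6] [0.011  0.0444]
   side grn 24 [239.1 269.9] [0.0214 0.0533]
wrist pointer [143.3 343.3] 0.95 [0.0115 0.0509]
wrist mark [139.9 354. ] 0.76 [0.0194 0.0535]
   wrist red 132 [154.  341.1] [0.0104 0.0428]
```

View pics/z_a.png

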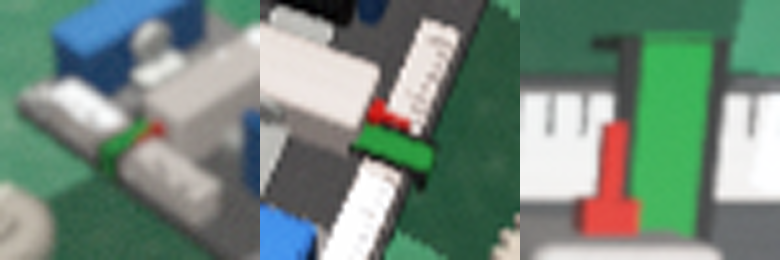

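```bash
python3 -m pendant '[{"translation":[0,0,1],"angular":[0,0,0],"hand":-1},{"translation":[0.1,-0.65,0],"angular":[0,0,0],"hand":-1},{"translation":[0.1,-0.65,0],"angular":[0,0,0],"hand":-1},{"translation":[0.1,-0.65,0],"angular":[0,0,0],"hand":-1},{"translation":[0,0,0],"angular":[0,0,0],"hand":-1},{"translation":[0,0,-0.5],"angular":[0,0,0],"hand":-1},{"translation":[0,0,-0.4],"angular":[0,0,0],"hand":-1},{"translation":[0,0,0],"angular":[0,0,0],"hand":-1}]';  python3 -m pendant '[{"translation":[0,0,-0.1],"angular":[0,0,0],"hand":-1},{"translation":[0,0,0],"angular":[0,0,0],"hand":-1}]'
```

```text
time: 7.25
ee_pos: [0.5518, -0.0546, 0.107]
eef_rot: [-0.054, 0.705, 0.054, 0.705]
ft_force: [-2.1, -1.0, 5.7]
width: 0.0004
time: 7.45
ee_pos: [0.5519, -0.0548, 0.1068]
eef_rot: [-0.054, 0.705, 0.054, 0.705]
ft_force: [-5.1, -1.3, 13.6]
width: 0.0001
```

```bash
python3 -m pendant '[{"translation":[-0.04,0.25,0],"angular":[0,0,0],"hand":-1},{"translation":[-0.04,0.25,0],"angular":[0,0,0],"hand":-1},{"translation":[-0.04,0.25,0],"angular":[0,0,0],"hand":-1},{"translation":[-0.04,0.25,0],"angular":[0,0,0],"hand":-1},{"translation":[-0.04,0.25,0],"angular":[0,0,0],"hand":-1},{"translation":[-0.04,0.25,0],"angular":[0,0,0],"hand":-1},{"translation":[0,0,0],"angular":[0,0,0],"hand":-1}]'
python3 -c "
from h import *
look('b')"
```

```text
time: 8.15
ee_pos: [0.5498, -0.0392, 0.107]
eef_rot: [-0.054, 0.705, 0.054, 0.705]
ft_force: [-5.1, 0.0, 15.5]
width: 0.0002
8.15 [ 0.54978795 -0.0391539   0.10702882] [-5.08132599e+00  3.86778150e-03  1.55149083e+01]
scene pointer [198.2 227.2] 0.91 [0.0102 0.0428]
scene mark [195.6 223.4] 0.42 [0.0247 0.0429]
   scene red 4 [196.5 225.5] [0.0182 0.0415]
side pointer [236.4 268.7] 0.71 [0.017  0.0491]
side mark [239.  271.3] 0.54 [0.0202 0.0557]
   side red 23 [235.3 266.5] [0.0164 0.0443]
   side grn 10 [240.4 272. ] [0.0224 0.058 ]
wrist pointer [143.1 358.8] 0.6 [0.0191 0.0512]
wrist mark [140.1 359.2] 0.71 [0.0192 0.0534]
   wrist red 127 [154.6 355. ] [0.0171 0.0424]
```

View pics/z_b.png

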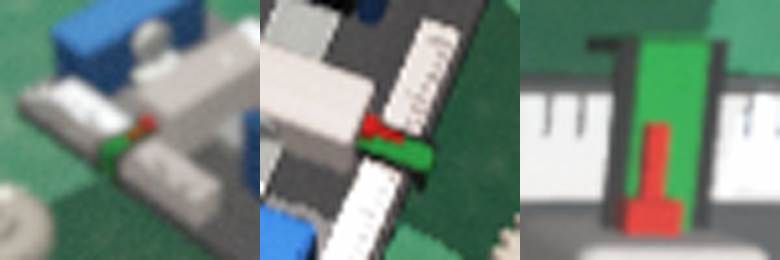

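```bash
python3 -m pendant '[{"translation":[-0.04,0.28,0],"angular":[0,0,0],"hand":-1},{"translation":[-0.04,0.28,0],"angular":[0,0,0],"hand":-1},{"translation":[0,0,0],"angular":[0,0,0],"hand":-1},{"translation":[0,0,1],"angular":[0,0,0],"hand":-1},{"translation":[0,0,2],"angular":[0,0,0],"hand":-1},{"translation":[0,0,1],"angular":[0,0,0],"hand":-1},{"translation":[0,0,0],"angular":[0,0,0],"hand":-1}]'
python3 -c "
from h import *
look('c')"
```

```text
time: 9.3
ee_pos: [0.5495, -0.0338, 0.1474]
eef_rot: [-0.054, 0.704, 0.054, 0.706]
ft_force: [-0.4, 0.4, 0.6]
width: 0.0005
9.3 [ 0.54945261 -0.03380403  0.14743838] [-0.42941935  0.40105903  0.62416817]
scene pointer [196.2 224.6] 0.94 [0.0207 0.0423]
scene mark [199.2 221.7] 0.62 [0.0172 0.0552]
   scene red 4 [195.8 225. ] [0.0213 0.0404]
side pointer [237.9 267.3] 0.82 [0.0209 0.0476]
side mark [239.2 270.4] 0.61 [0.0212 0.0542]
   side red 20 [236.6 265.4] [0.0196 0.0432]
   side grn 13 [240.3 273.7] [0.021 0.061]
wrist pointer [143.1 337.9] 0.77 [0.0199 0.0494]
wrist mark [138.1 336.5] 0.83 [0.0183 0.0539]
   wrist red 83 [151.2 337. ] [0.0196 0.0421]
```

View pics/z_c.png

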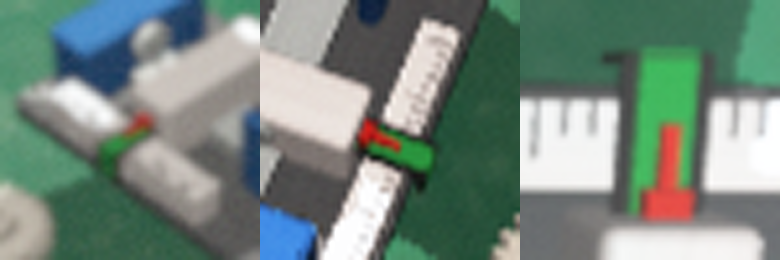

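View pics/wrist_c.png

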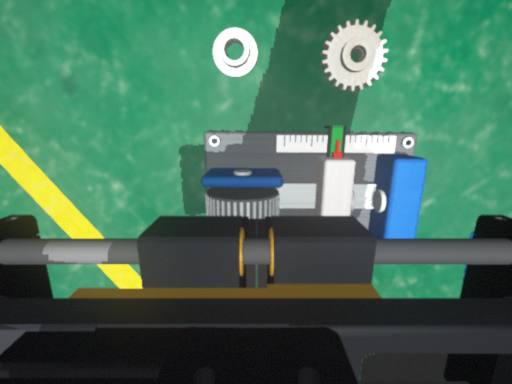

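The red pointer (wrist picture, row 143, column 338) stands mid-band, and the tool is 40 mm above the wheel with no contact force. I'm handing the job in.

```bash
python3 -c "
from bench import r
s=r.read_state(); print(s['time'],s['ft_force']); print(r.close_job())"
```

```text
9.75 [-0.15623006  0.22289835 -0.00286078]
the job is handed in; nothing more can be done
None
```

The gauge is closed to its mark and the job is handed in, at 9.75 s of the 48 s allowed. With the fingers shut, I rolled the wheel from above in two strokes of about 18 and 21 mm, then lifted 40 mm clear.

- **Pointer:** in the last pictures it stands in the middle of the green band. By the networks, pointer minus mark along the gauge is +1.6 mm from the wrist camera, -0.3 mm from the side and +3.5 mm from the scene. The scene picture is coarse and its mark point scattered by several mm between looks, so I trusted the close wrist view, which looked centred to within about 1 mm.
- **Contact:** I mostly pressed with about 6 to 16 N. One reading while coming down reached 22 N (-9 N of it sideways), above the 4 to 15 N suggested, so I eased off before rolling. Force on the tool was near zero at the end.
- **Other parts:** the gripper did not go near the jaw, the mark tab or the loose parts. The gear and flange look undisturbed in the last wrist picture. I did not measure their positions or the block's again.

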